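# Hold the light sensor over the bare LED

## Task

Measure the bare LED on the test bench: first swing the lens arm aside, about a quarter turn, so that the lens is well clear of the LED. Then draw the cordless light sensor out of its slanted holder, turn it level with its window facing down, and hold it still with the window centred about 25 mm above the LED, not letting the sensor touch the bench or the lens. Finish while the gripper is still holding the sensor there; leave the loose pillar, lens tube and screwdriver alone.

Things in the scene. Friction and masses are not known exactly. Their poses are not given: they have to be found in the camera images.
- bench: LED test bench, bolted down. Origin at table height under the LED, z up. Black breadboard 190 x 130 x 12 (x -75 to 115); on it two pillars carry an aluminium plate 100 x 80 (x -50 to 50) and a green circuit board, top at height 84, the small domed LED in its middle. Lens post at x = 85, y = 0: 25 thick up to height 62, then 12.7, top at 140. All else stays below height 85
- led (a point): top of the LED, 88 above the table; axes as bench
- pivot (a point): the lens arm's upright turning axis, on the post at 85 in the bench's x from the LED, at the arm's mid height 116; axes as bench
- lens_arm (a joint): angle (rad) of the lens arm about the upright post. 0: it points along the bench's -x, the lens centred over the LED; grows counter-clockwise seen from above, the lens going towards the bench's -y (robot's right). Travel -0.35 to 1.75; starts at -0.1 to 0.3. A stiff clamp: about 1 N sideways at the lens moves it, and it stays where it is left
- lens (a point): centre of the lens, 85 from the pivot; x points to the pivot, z up. Black round cell 52 in diameter, 12 high (heights 110 to 122); a steel rod 8 thick at height 116, bare for 45, joins it to a black collar 26 in diameter (heights 106 to 126) on the post, with a small screw head on the far side, 28 from the axis. Push the cell from its side, or pinch the rod
- sensor: cordless wand-shaped light sensor, 160 long, about 90 g. Origin mid-grip; x along the wand to its tip, z away from the window face. Black handle 98 x 20 x 15 (x -45 to 53, y and z centred), then a flat aluminium head 62 x 20 x 7 (x 53 to 115, z -7.5 to -0.5). Centre of mass 19 ahead of the origin. In the holder x slopes 40 degrees down, away from the robot; the handle sticks up out of it
- window (a point): centre of the round light window, 16 in diameter, on the head's lower face, at (101, 0, -7.5) in the sensor's frame; the light enters along the sensor's +z
- sensor_tip (a point): middle of the head's end face, at (115, 0, -4) in the sensor's frame; axes as sensor
- holder: slanted sensor holder, bolted down, left or right of the bench. Origin at table height; x level, in the slope's downhill direction. Base 100 x 66 x 10 (x -40 to 60). A flat sleeve slopes 40 degrees down to +x: bore 24 wide, 10 high, 60 deep, walls 3; a tongue 16 wide runs on from its floor, 50 up the slope, under the handle. The seated sensor's origin is at (-50, 0, 118)
- holder_mouth (a point): middle of the sleeve's mouth on the handle's centre line, at (-7.9, 0, 82.6) in the holder's frame, 55 down the slope from the seated sensor's origin. The sensor is free once drawn 65 straight up the slope; axes as holder
- pillar: bystander: loose steel pillar 25 in diameter, 50 high, standing between bench and holder; origin under its centre
- lens_tube: bystander: loose black tube 30.6 in diameter, 25 high, standing at the right side; origin under its centre
- driver: bystander: loose black screwdriver 190 long, lying along x at the left side; origin under its middle
Not all that is in view belongs to the job. Leave any blue or yellow look-alike of the sensor alone.

How it is judged (in metres and radians):
On the way, in this order (a step that is already met when the one before it is completed fails the run):
1. the lens is swung well clear of the LED (value of joint lens_arm above 0.9 rad and distance of sensor from where it was at the start of the episode below 0.01 m), for 0.2 s.
2. the sensor is drawn out of the holder and carried by the gripper alone (distance between sensor_tip and holder_mouth above 0.07 m and height (world z) of sensor_tip above 0.09 m and contact force between the fingers and sensor above 1 N and contact force between sensor and holder below 0.05 N), for 0.2 s.
At the end, for the whole second after the job is handed in: The lens arm stands at 0.9 rad or more; the sensor is held by the fingers alone, still, level within 0.17 rad with the window facing down, the window's centre within 8 mm of the LED's centre seen from above and 12 to 40 mm above the LED's top, touching neither bench, lens nor holder (value of joint lens_arm above 0.9 rad and horizontal distance between window and led below 0.008 m and z of window in the frame of led between 0.012 and 0.04 m and angle between sensor's own z axis and vertical below 0.17 rad and contact force between the fingers and sensor above 1 N and contact force between sensor and bench below 0.05 N and contact force between sensor and holder below 0.05 N and linear speed of sensor below 0.02 m/s and angular speed of sensor below 0.15 rad/s); the arm keeps its last pose, push and grip.
It fails at once if the sensor touches the bench or the lens (contact force between sensor and bench above 0.5 N).
It fails at once if a bystander is disturbed (distance of any of pillar, lens_tube, driver from where it was at the start of the episode above 0.02 m or angle between pillar's own z axis and vertical above 0.3 rad).
It also fails if it takes over 62 s, if anything falls off the work surface, if the arm or the gripper's body presses on something with over 40 N, if the wrist force passes 120 N, or if a joint passes its speed limit or range.

## Robot

A 6-joint arm with a two-finger parallel gripper is mounted at the origin on the work surface. World frame = base frame: x ahead of the robot, y to its left, z up, the work surface at z = 0. Lengths are in mm, angles in rad, forces in N, time in s.
With the tool pointing down it reaches from about 425 to 950 mm from the base axis. Payload 14.7 kg.
Tool frame: the origin (TCP) lies on the centre line of the jaws, within the pads' length; the fingertips stand 25 mm ahead of it and the grasp point (between the pads) lies 6 mm ahead of it; z points along the fingers, y is the direction in which the jaws open and shut (so a half turn about z gives the same grasp; the last joint's range is limited). The gripper opens to 85 mm and grips with 20 to 120 N. Pads are 22 mm wide; open, the fingers measure 114 mm over their backs; the gripper's body (76 mm by 85 mm) begins 54 mm behind the grasp point. The pads swing forward as they close: fully open they stand 13 mm farther back than shut.
Start: joints at [-1.323, 0.48, 1.596, -0, 1.065, -0.047], TCP at [188.873, -621.948, 256.297] pointing down, gripper open.
Joint ranges: [-2.75, 2.75], [-0.82, 2.05], [0.23, 2.67], [-1.56, 4.7], [0.09, 2.69], [-2.92, 2.92]. Speed limits (rad/s): [1.89, 1.89, 2.39, 3.01, 3.01, 3.01].

## Interface

Orientations are given as a rotation vector (axis times angle).
In Python, from rig import r gives the robot as it stands.
- The arm moves only by the tool apply_moves, never from a script. Its argument "series" is a list that holds one entry, the list of rows, each a list of 5 numbers: the shift along the tool's x, y, z in mm, then the turn about the tool's z in degrees, then the gripper command: -1 is shut, 1 is fully open, values between are in proportion. In form: [[[x, y, z, spin, jaw], ...]]. A call has exactly 10 rows; each row is the pose to reach, as a shift and turn from the pose measured when the call began, along the tool's axes at that moment; what a row does not reach only later rows make up. A row lasts 1/12 s, in which the tool goes at most 41.7 mm and 7.16 degrees, less where a joint would pass 70% of its speed; a pose out of reach is approached as far as the arm can. A call with a gripper value outside its range is refused whole. The fingers move at their own pace and stop on an object; "force" is the grip in N (left out, the last holds). Time passes only in rows, so rows that repeat a pose let the fingers close, or fill a call up. It gives the time, the measured TCP pose, the force and the opening at its end, in the units of the state.
- r.read_state(): the state, without advancing time (a new reading comes with each control period).
- r.camera(name): name is "scene" or "top" or "wrist"; returns a dict with "img" (420x560x3 uint8, blue, green, red), "range_z" (420x560 float32, mm along the optical axis (not along the pixel's ray), 0 where there is no reading), "fx", "fy", "cx", "cy" (pixels), "R" (3x3) and "t" (3): a world point X has camera coordinates R X + t; the wrist camera has in their place "tool_from_camera" (4x4, takes a point from camera to tool coordinates, whose origin is the TCP and whose axes are the flange's). Camera axes: x right, y down, z forward; pixel columns grow to the right and rows downward; lengths in mm; the calibration is good to about 2 mm. A picture is of the moment at which its call begins: read the wrist's pose just before it.
- r.finish_job(): hands the job in, once; it reports no verdict.
The state is a dict: "t": time; "joint_pos": joint angles; "joint_vel": joint speeds; "joint_efforts": joint torques, N m; "tool_pos": TCP position; "ee_rot": TCP orientation; "contact_force": force on the tool from outside, world axes, zero at the start; "moment": the same for the moment, N m; "grip_width": finger opening in mm.
Only numpy, scipy, OpenCV 4.12 (cv2) and the standard library are available. Lean on these libraries where they do the work, as an engineer would, in place of code of your own. Each camera call takes 0.05 s, during which the arm holds its last target.

## Working session

There is one attempt and no reset: what is moved stays moved. The work goes in short steps, Python scripts to look and compute and a tool call to move; the robot and the scene stay as the last step left them, time stands still between calls to the robot, and variables do not carry over. Pictures are saved under pics/ and viewed, and the job is handed in when it is done.

Besides the shell and the picture viewer there is one more tool, called after "Request:" as name(argument=value, ...) on one line, values as JSON. apply_moves: Moves the arm, as the interface text tells. Its arguments: {"type":"object","properties":{"series":{"type":"array","items":{"type":"array","items":{"type":"array","items":{"type":"number"}}}},"force":{"type":"number"}},"required":["series"]}

```bash
ls; mkdir -p pics
python3 - <<'E'
from rig import r
import cv2
print(r.read_state())
for n in ["scene","top","wrist"]:
    c=r.camera(n); cv2.imwrite(f"pics/{n}0.png",c["img"])
    print(n,c["fx"],c["fy"],c["cx"],c["cy"],c.get("R"),c.get("t"),c.get("tool_from_camera"))
    import numpy as np; np.savez(f"{n}0.npz",**c)
E
```

```text
pics
{'t': 0.0, 'joint_pos': array([-1.32255878e+00,  4.80841083e-01,  1.59687277e+00, -5.10925880e-06,
        1.06512689e+00, -4.65781698e-02]), 'joint_vel': array([ 0.00049901, -0.00125491,  0.000651  ,  0.00040745,  0.00077609,
       -0.00088262]), 'joint_efforts': array([ 9.10263509e-03, -9.50625587e+01, -4.30181301e+01,  9.30458591e-04,
        1.21567622e-02, -7.66381476e-06]), 'tool_pos': array([ 188.80182574, -621.56517384,  255.66679697]), 'ee_rot': array([-3.10629404e+00, -4.61241696e-01,  2.04243425e-04]), 'contact_force': array([ 0.55673511, -0.08568421,  0.57266523]), 'moment': array([ 0.03713561, -0.03647018, -0.01144808]), 'grip_width': 85.45898767849648}
scene 384.75796018614966 384.75796018614966 280.9484149710014 210.27441188264456 [[-0.03472742  0.99924161  0.01761263]
 [ 0.580949    0.03452376 -0.81320746]
 [-0.81319879 -0.01800856 -0.58170734]] [  18.88561565 -228.59078495 1471.65567954] None
top 389.56542040952706 389.56542040952706 281.54562874004483 213.312813859977 [[ 0.0168605  -0.99953788 -0.02529345]
 [-0.99728874 -0.01499951 -0.07204292]
 [ 0.07163024  0.02643955 -0.99708077]] [  13.28601416  563.32233127 1008.05519022] None
wrist 304.31843439959175 304.31843439959175 275.168495755795 215.28792464954523 None None [[-7.80819174e-04 -9.44431501e-01 -3.28707362e-01  8.51643713e+01]
 [ 9.99999695e-01 -7.25498819e-04 -2.90942667e-04  3.24168100e-01]
 [ 3.62986165e-05 -3.28707489e-01  9.44431779e-01 -1.18244991e+02]
 [ 0.00000000e+00  0.00000000e+00  0.00000000e+00  1.00000000e+00]]
```

View pics/scene0.png

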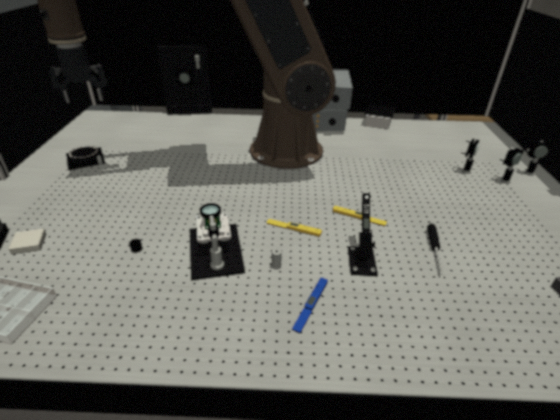

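View pics/top0.png

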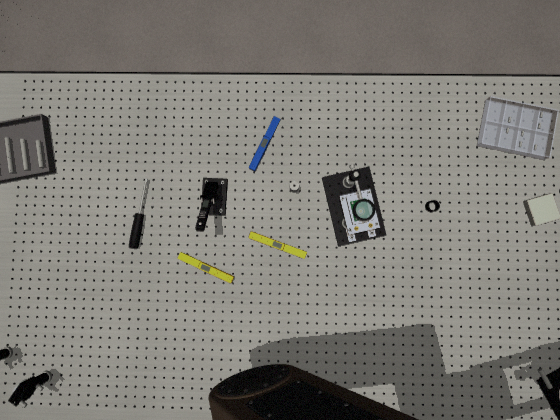

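View pics/wrist0.png

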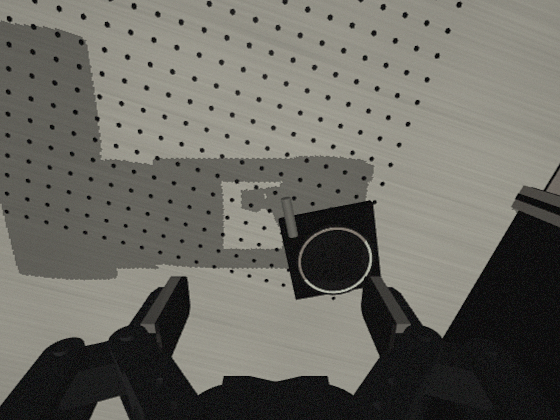

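Candidates for the sensor in the top picture are the black wand in the holder (205,208), the blue wand (264,144), two yellow wands (278,245) and (206,268), and the black screwdriver (137,215). By the description I choose the black one in the slanted holder, and I'll check it in a crop.

Run:
```python
import numpy as np,cv2
t=np.load("top0.npz");im=t["img"]
a=cv2.resize(im[160:250,180:250],None,fx=5,fy=5,interpolation=cv2.INTER_CUBIC)
b=cv2.resize(im[155:255,310:395],None,fx=4.5,fy=4.5,interpolation=cv2.INTER_CUBIC)
h=max(a.shape[0],b.shape[0]);o=np.zeros((h,a.shape[1]+b.shape[1],3),np.uint8)
o[:a.shape[0],:a.shape[1]]=a;o[:b.shape[0],a.shape[1]:]=b
o=np.clip(o.astype(float)*1.5,0,255).astype(np.uint8)
cv2.imwrite("pics/crop1.png",o);print(o.shape)
# point cloud world
def cloud(f):
    c=np.load(f);z=c["range_z"].astype(float);v,u=np.indices(z.shape)
    P=np.stack([(u-c["cx"])/c["fx"]*z,(v-c["cy"])/c["fy"]*z,z],-1)
    return (P-c["t"])@c["R"],z>0,c["img"]
for f in ["top0.npz","scene0.npz"]:
    W,ok,im=cloud(f);print(f,ok.mean(), W[ok][:,2].min(),np.median(W[ok][:,2]))
W,ok,im=cloud("top0.npz")
Z=W[...,2]
for (u,v) in [(364,210),(352,176),(205,208),(201,226),(214,185),(294,187),(433,206),(264,144)]:
    print((u,v),W[v,u].round(0))
hm=np.clip(Z,0,200)/200*255
cv2.imwrite("pics/hm.png",cv2.resize(cv2.applyColorMap(hm.astype(np.uint8)[150:260,120:450],cv2.COLORMAP_JET),None,fx=2.4,fy=2.4,interpolation=cv2.INTER_NEAREST))
```

```text
(450, 732, 3)
top0.npz 0.9959608843537415 -771.148512173381 -0.561703628295476
scene0.npz 0.9960714285714286 -760.2902520587438 0.4982121321361067
(364, 210) [ 567. -176.  119.]
(352, 176) [ 647. -146.  127.]
(205, 208) [567. 206. 110.]
(201, 226) [522. 205. 150.]
(214, 185) [631. 197.  55.]
(294, 187) [630.  -9.  47.]
(433, 206) [ 591. -383.   -3.]
(264, 144) [750.  73.  16.]
```

View pics/crop1.png

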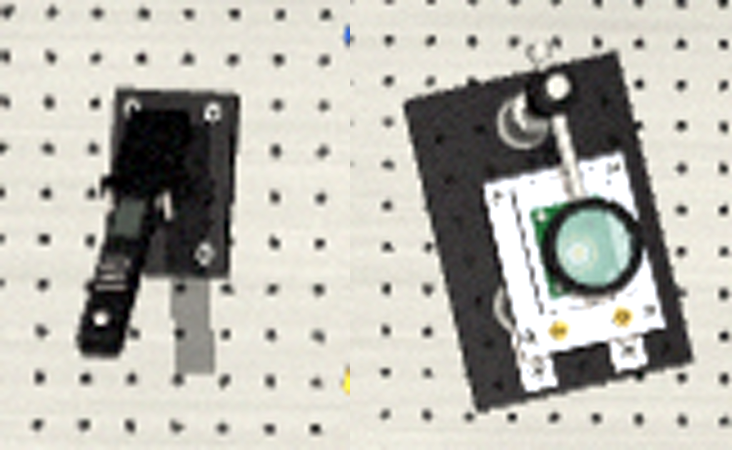

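View pics/hm.png

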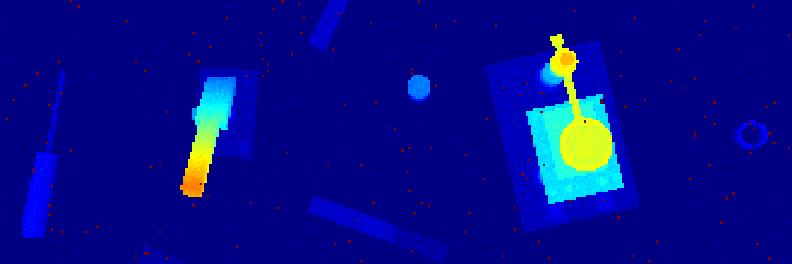

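The left crop shows the black wand with its handle up out of the black holder. The right crop shows the bench with the lens over the LED, the rod and the post. Next I measure the poses.

```bash
cat > h.py <<'E'
import numpy as np,cv2
from scipy.spatial.transform import Rotation as Ro
def cl(c):
    z=c["range_z"].astype(float);v,u=np.indices(z.shape)
    P=np.stack([(u-c["cx"])/c["fx"]*z,(v-c["cy"])/c["fy"]*z,z],-1)
    return P,z>0
def cloud(c):
    P,ok=cl(c); return (P-c["t"])@c["R"],ok
def box(W,m):
    (c,s,a)=cv2.minAreaRect(W[m][:,:2].astype(np.float32)); return np.round(c,1),np.round(s,1),round(a,2)
E
python3 - <<'E'
from h import *
for n in ["top0","scene0"]:
    c=np.load(n+".npz");W,ok=cloud(c);X,Y,Z=W[...,0],W[...,1],W[...,2]
    g=c["img"].max(-1)
    def big(m):
        k,l,s,_=cv2.connectedComponentsWithStats(m.astype(np.uint8)); i=1+np.argmax(s[1:,4]); return l==i
    R=ok&(X>450)&(X<720)
    B=R&(Y<-60)&(Y>-300)
    m=big(B&(Z>6)); print(n,"bench all",box(W,m))
    m=big(B&(Z>70)&(Z<92)); print("plate",box(W,m),np.median(Z[m]))
    m=B&(Z>130)&(Z<150);print("posttop",m.sum(),W[m].mean(0), np.median(Z[m]))
    m=big(B&(Z>108)&(Z<128));print("lens",box(W,m))
    L=m&(X<615);  # cell
    print("cell",box(W,L),L.sum(), W[L].mean(0), cv2.minEnclosingCircle(W[L][:,:2].astype(np.float32)))
    H=R&(Y>120)&(Y<270)
    m=big(H&(Z>6));print("holder all",box(W,m))
    m=big(H&(Z>5)&(Z<16));print("base",box(W,m))
    m=H&(Z>95)&(Z<170)&(g<90)
    P=W[m];q=P.mean(0);d=np.linalg.svd(P-q)[2];print("wand",m.sum(),q,d[0],d[2], np.rad2deg(np.arctan2(d[0][1],d[0][0])))
    print(P[np.argsort(P[:,2])[-5:]].round(0))
    m=R&(Y>-40)&(Y<20)&(Z>20);print("pillar",box(W,m))
E
```

```text
top0 bench all (array([ 586.6, -168.4]), array([189.9, 130.8]), 13.9)
plate (array([ 566.9, -171.8]), array([99.2, 77.7]), 13.74) 76.17137135100754
posttop 28 [ 649.12077554 -152.37345429  138.06802604] 139.23139627940515
lens (array([ 610.4, -170.2]), array([136.6,  51. ]), 6.43)
cell (array([ 575.9, -176.8]), array([51.6, 69.2]), 76.84) 428 [ 570.43477131 -174.07353759  119.49107746] ((578.7010498046875, -171.21185302734375), 37.55209732055664)
holder all (array([583.6, 207.2]), array([ 66.4, 147.4]), 88.02)
base (array([607.3, 206.3]), array([66.4, 99.7]), 88.02)
wand 271 [546.83490007 207.03425589 125.9700375 ] [-0.78898939  0.02351546  0.61395665] [-0.59672993  0.20864312 -0.77484285] 178.29283139995616
[[521. 214. 151.]
 [517. 204. 151.]
 [519. 214. 151.]
 [521. 202. 152.]
 [519. 206. 152.]]
pillar (array([633.5,  -9.4]), array([24. , 20.8]), 0.99)
scene0 bench all (array([ 586.9, -169.8]), array([193.3, 129.6]), 13.9)
plate (array([ 575.6, -195.6]), array([92.8, 32.8]), 14.0) 81.47363624755275
posttop 32 [ 652.52390586 -153.29851221  137.20616237] 138.67916947165622
lens (array([ 575. , -170.2]), array([71.9, 51.8]), 42.87)
cell (array([ 573.1, -171.5]), array([67.8, 52.1]), 46.52) 300 [ 572.63182999 -175.49676207  118.82922998] ((576.4590454101562, -170.2053680419922), 37.17336654663086)
holder all (array([586. , 205.3]), array([ 65.5, 147.8]), 88.36)
base (array([608.2, 204.6]), array([ 65.6, 103.5]), 88.36)
wand 241 [554.35330851 205.83869577 120.67990959] [ 0.76922266 -0.01899836 -0.63869834] [-0.6357588   0.07749717 -0.76798759] -1.4148106823069007
[[520. 211. 149.]
 [520. 213. 149.]
 [521. 203. 150.]
 [520. 216. 150.]
 [523. 201. 151.]]
pillar (array([634.8, -10.4]), array([24., 24.]), 46.19)
```

```bash
cat >> h.py <<'E'
def plan(targets,yaw=None):
    """targets: list of world xyz for TCP; prints shift in present tool axes"""
    from rig import r
    s=r.read_state();Rm=Ro.from_rotvec(s["ee_rot"]).as_matrix()
    x=Rm[:,0];cy=np.rad2deg(np.arctan2(x[1],x[0]))
    print("t",round(s["t"],2),"pos",s["tool_pos"].round(1),"yaw",cy.round(1),"tilt",Rm[:,2].round(3),"F",s["contact_force"].round(1),"w",round(s["grip_width"],1),"j",s["joint_pos"].round(2))
    for p in targets: print(p,"->",(Rm.T@(np.array(p)-s["tool_pos"])).round(1))
    if yaw is not None: print("spin",round(cy-yaw,1))
E
python3 - <<'E'
from h import *
plan([(565,-113,256),(565,-105,256)],-1.8)
E
```

```text
t 0.15 pos [ 188.8 -621.7  255.8] yaw 16.9 tilt [-0.     0.001 -1.   ] F [-0.1 -0.8  0.3] w 85.6 j [-1.32  0.48  1.6   0.    1.07 -0.05]
(565, -113, 256) -> [ 5.078e+02 -3.775e+02  2.000e-01]
(565, -105, 256) -> [ 5.101e+02 -3.851e+02  2.000e-01]
spin 18.7
```

Request:
apply_moves(series=[[[28, -21, 0, 2, -1], [56, -42, 0, 4, -1], [84, -63, 0, 6, -1], [112, -84, 0, 8, -1], [140, -105, 0, 10, -1], [168, -126, 0, 12, -1], [196, -147, 0, 14, -1], [224, -168, 0, 16, -1], [252, -189, 0, 18, -1], [270, -203, 0, 18.7, -1]]])

```text
t: 0.98
tool_pos: [389.4, -346.5, 256.0]
ee_rot: [-3.14, 0.052, 0.0]
contact_force: [0.7, -1.9, 0.2]
grip_width: -0.0
```

Run:
```python
from h import *
plan([(565,-108,256),(565,-108,200),(565,-108,126)],-1.8)
```

```text
t 0.98 pos [ 389.4 -346.5  256. ] yaw -1.9 tilt [-0.     0.001 -1.   ] F [ 0.7 -1.9  0.2] w -0.0 j [-0.79  0.3   1.89  0.    0.95  0.82]
(565, -108, 256) -> [ 167.7 -244.1    0.3]
(565, -108, 200) -> [ 167.7 -244.1   56.3]
(565, -108, 126) -> [ 167.7 -243.9  130.3]
spin -0.1
```

Request:
apply_moves(series=[[[22, -33, 0, 0, -1], [44, -65, 0, 0, -1], [67, -98, 0, 0, -1], [89, -130, 0, 0, -1], [112, -163, 0, 0, -1], [134, -195, 0, 0, -1], [157, -228, 0, 0, -1], [168, -244, 0, 0, -1], [168, -244, 30, 0, -1], [168, -244, 60, 0, -1]]])

```text
t: 1.82
tool_pos: [567.2, -106.8, 196.7]
ee_rot: [-3.141, 0.048, -0.005]
contact_force: [0.8, -0.7, -1.3]
grip_width: 0.2
```

Run:
```python
from h import *
from rig import r
c=r.camera("scene");cv2.imwrite("pics/s2.png",cv2.resize(c["img"][150:300,130:330],None,fx=4,fy=4))
plan([(565,-108,256),(565,-108,200),(565,-108,126)],-1.8)
P=np.array([650,-152.7])
for a in range(150,250,8): print(a,(P+94*np.array([np.cos(np.deg2rad(a)),np.sin(np.deg2rad(a))])).round(0))
```

```text
t 1.87 pos [ 563.3 -106.6  190.4] yaw -1.8 tilt [-0.005  0.003 -1.   ] F [-5.1  0.3 -8.2] w 0.2 j [-0.24  0.45  1.84  0.    0.86  1.36]
(565, -108, 256) -> [  1.4   1.2 -65.7]
(565, -108, 200) -> [ 1.7  1.3 -9.7]
(565, -108, 126) -> [ 2.1  1.5 64.3]
spin 0.0
150 [ 569. -106.]
158 [ 563. -117.]
166 [ 559. -130.]
174 [ 557. -143.]
182 [ 556. -156.]
190 [ 557. -169.]
198 [ 561. -182.]
206 [ 566. -194.]
214 [ 572. -205.]
222 [ 580. -216.]
230 [ 590. -225.]
238 [ 600. -232.]
246 [ 612. -239.]
```

View pics/s2.png

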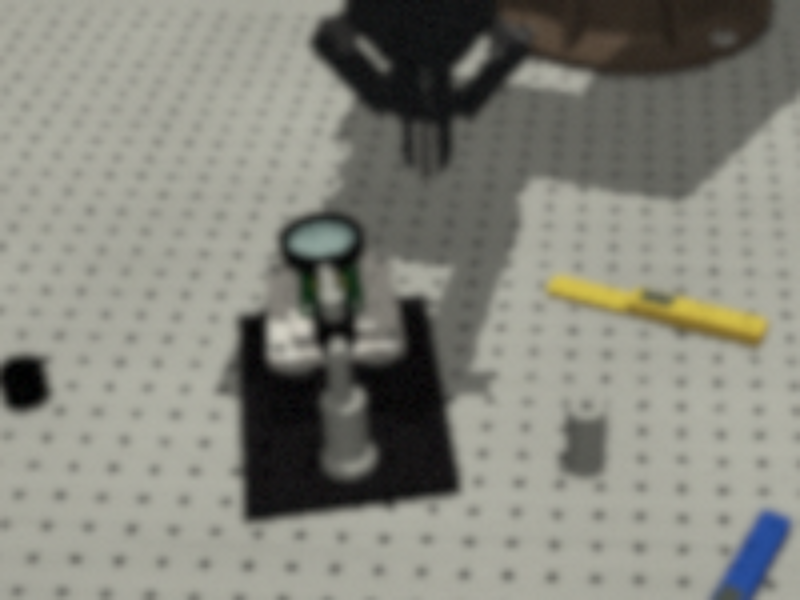

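Run:
```python
from h import *
P=np.array([650,-152.7])
plan([tuple((P+94*np.array([np.cos(np.deg2rad(a)),np.sin(np.deg2rad(a))])).round(0))+(126,) for a in range(150,254,8)])
```

```text
t 1.87 pos [ 563.3 -106.6  190.4] yaw -1.8 tilt [-0.005  0.003 -1.   ] F [-5.1  0.3 -8.2] w 0.2 j [-0.24  0.45  1.84  0.    0.86  1.36]
(np.float64(569.0), np.float64(-106.0), 126) -> [ 6.  -0.6 64.3]
(np.float64(563.0), np.float64(-117.0), 126) -> [ 0.4 10.6 64.3]
(np.float64(559.0), np.float64(-130.0), 126) -> [-3.2 23.7 64.3]
(np.float64(557.0), np.float64(-143.0), 126) -> [-4.8 36.8 64.3]
(np.float64(556.0), np.float64(-156.0), 126) -> [-5.4 49.8 64.3]
(np.float64(557.0), np.float64(-169.0), 126) -> [-4.  62.7 64.2]
(np.float64(561.0), np.float64(-182.0), 126) -> [ 0.4 75.6 64.2]
(np.float64(566.0), np.float64(-194.0), 126) -> [ 5.8 87.4 64.1]
(np.float64(572.0), np.float64(-205.0), 126) -> [12.1 98.3 64. ]
(np.float64(580.0), np.float64(-216.0), 126) -> [ 20.5 109.   64. ]
(np.float64(590.0), np.float64(-225.0), 126) -> [ 30.7 117.7  63.9]
(np.float64(600.0), np.float64(-232.0), 126) -> [ 40.9 124.4  63.8]
(np.float64(612.0), np.float64(-239.0), 126) -> [ 53.2 131.   63.7]
```

Request:
apply_moves(series=[[[2, 0, 20, 0, -1], [2, 0, 40, 0, -1], [2, 0, 58, 0, -1], [2, 0, 64, 0, -1], [0, 9, 64, 0, -1], [-3, 18, 64, 0, -1], [-4, 27, 64, 0, -1], [-5, 36, 64, 0, -1], [-5, 43, 64, 0, -1], [-5, 50, 64, 0, -1]]])

```text
t: 2.7
tool_pos: [556.6, -157.5, 127.0]
ee_rot: [-3.139, 0.051, 0.007]
contact_force: [0.5, 1.1, 0.8]
grip_width: 0.5
```

Run:
```python
from h import *
from rig import r
c=r.camera("scene");cv2.imwrite("pics/s3.png",cv2.resize(c["img"][150:300,130:330],None,fx=4,fy=4))
P=np.array([650,-152.7])
plan([tuple((P+94*np.array([np.cos(np.deg2rad(a)),np.sin(np.deg2rad(a))])).round(0))+(126,) for a in range(182,254,8)])
```

```text
t 2.75 pos [ 556.7 -158.4  126.9] yaw -1.8 tilt [-0.004  0.002 -1.   ] F [-0.2 -1.7  0.6] w 0.1 j [-0.33  0.54  1.87  0.    0.73  1.27]
(np.float64(556.0), np.float64(-156.0), 126) -> [-0.8 -2.3  0.9]
(np.float64(557.0), np.float64(-169.0), 126) -> [ 0.6 10.6  0.9]
(np.float64(561.0), np.float64(-182.0), 126) -> [ 5.  23.5  0.8]
(np.float64(566.0), np.float64(-194.0), 126) -> [10.4 35.3  0.8]
(np.float64(572.0), np.float64(-205.0), 126) -> [16.8 46.1  0.7]
(np.float64(580.0), np.float64(-216.0), 126) -> [25.1 56.8  0.7]
(np.float64(590.0), np.float64(-225.0), 126) -> [35.4 65.5  0.6]
(np.float64(600.0), np.float64(-232.0), 126) -> [45.6 72.2  0.6]
(np.float64(612.0), np.float64(-239.0), 126) -> [57.9 78.8  0.5]
```

View pics/s3.png

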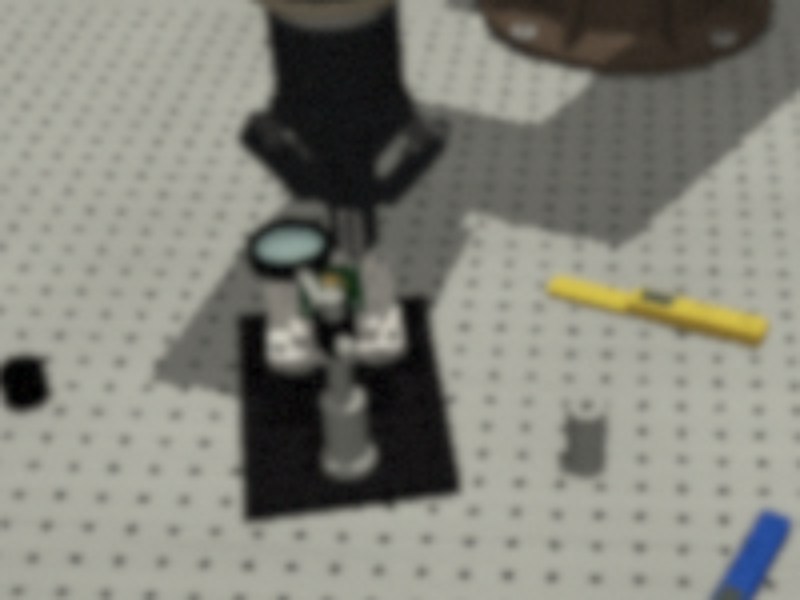

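The lens cell (at crop 290,245) is moving toward the robot's right, pushed by the fingers. I carry on along the arc.

Request:
apply_moves(series=[[[0, 9, 0, 0, -1], [3, 18, 0, 0, -1], [7, 27, 0, 0, -1], [11, 36, 0, 0, -1], [16, 45, 0, 0, -1], [23, 54, 0, 0, -1], [31, 62, 0, 0, -1], [40, 69, 0, 0, -1], [49, 75, 0, 0, -1], [58, 79, 0, 0, -1]]])

```text
t: 3.58
tool_pos: [613.1, -240.3, 126.4]
ee_rot: [-3.139, 0.051, 0.007]
contact_force: [-1.7, 0.2, 0.3]
grip_width: 0.6
```

Run:
```python
from h import *
from rig import r
c=r.camera("scene");cv2.imwrite("pics/s4.png",cv2.resize(c["img"][150:300,130:330],None,fx=4,fy=4))
plan([(625,-245,126)])
```

```text
t 3.63 pos [ 614.8 -240.9  126.5] yaw -1.9 tilt [-0.002  0.001 -1.   ] F [0.7 0.2 0.8] w -0.1 j [-0.42  0.64  1.68  0.    0.83  1.18]
(625, -245, 126) -> [10.4  3.8  0.5]
```

View pics/s4.png

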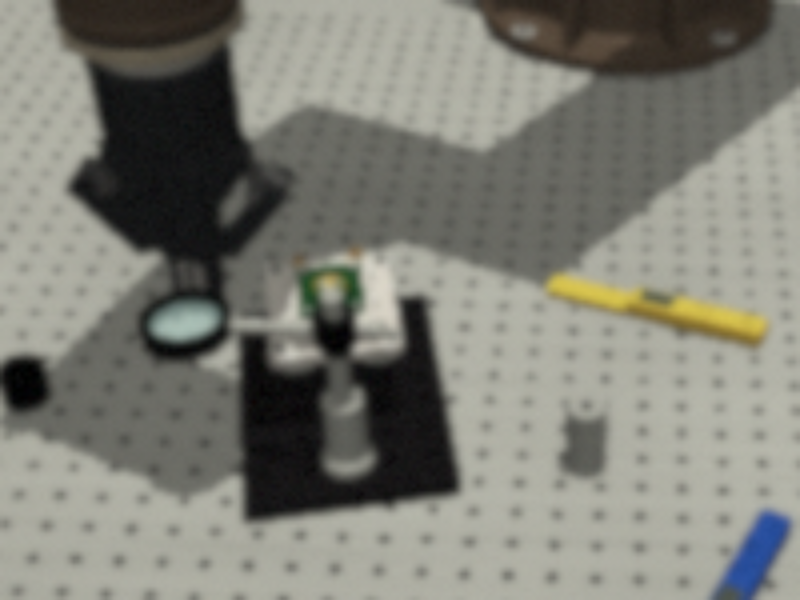

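Run:
```python
from h import *
plan([(600,-230,200),(556,100,230)])
```

```text
t 3.63 pos [ 614.8 -240.9  126.5] yaw -1.9 tilt [-0.002  0.001 -1.   ] F [0.7 0.2 0.8] w -0.1 j [-0.42  0.64  1.68  0.    0.83  1.18]
(600, -230, 200) -> [-15.3 -10.5 -73.4]
(556, 100, 230) -> [ -70.1 -338.9 -102.9]
```

Request:
apply_moves(series=[[[-8, 0, -4, 0, -1], [-12, -2, -30, 0, -1], [-15, -8, -62, 0, -1], [-18, -30, -90, 0, -1], [-25, -65, -104, 0, -1], [-33, -102, -104, 0, -1], [-40, -140, -104, 0, 0], [-48, -178, -104, 0, 0.5], [-56, -216, -104, 0, 1], [-62, -250, -104, 0, 1]]])

```text
t: 4.47
tool_pos: [559.5, 12.9, 231.3]
ee_rot: [-3.14, 0.051, 0.004]
contact_force: [0.8, 0.5, -0.1]
grip_width: 48.2
```

Run:
```python
from h import *
from rig import r
P=np.array([650,-152.7])
c=r.camera("top");W,ok=cloud(c);np.savez("top1.npz",**c)
X,Y,Z=np.moveaxis(W,-1,0)
cv2.imwrite("pics/t4.png",cv2.resize(c["img"][130:270,310:480],None,fx=4,fy=4))
m=ok&(Z>112)&(Z<126)&(X>600)&(X<700)&(Y<-195)&(Y>-300)
print(m.sum(),box(W,m)); q=W[m][:,:2].mean(0); b=np.array(box(W,m)[0])-P
print("lens angle",np.rad2deg(np.arctan2(b[1],b[0]))%360-193.9)
plan([(559,207,230)],-1.8)
```

```text
415 (array([ 655.2, -234.1]), array([59.2, 52. ]), 55.44)
lens angle 79.75520584790988
t 4.52 pos [558.5  17.7 231.3] yaw -1.8 tilt [-0.004  0.003 -1.   ] F [-1.   6.5  0.2] w 55.7 j [-0.02  0.38  1.83  0.    0.93  1.57]
(559, 207, 230) -> [  -5.4 -189.2    1.9]
spin 0.0
```

View pics/t4.png

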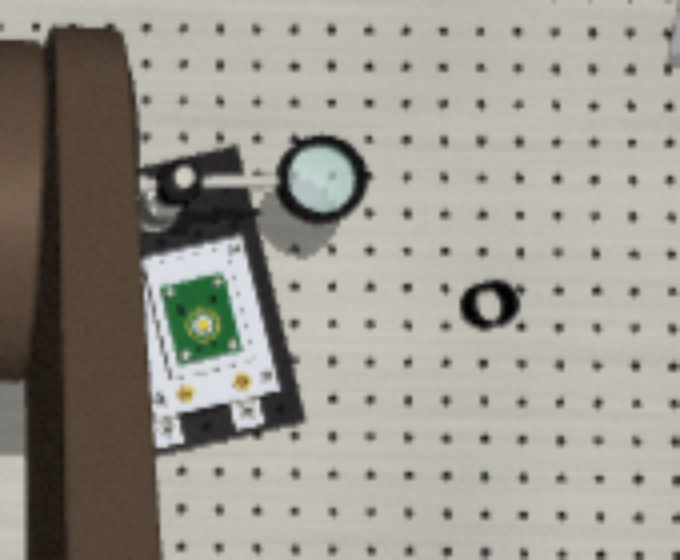

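Lens arm is at about 80° (1.38 rad), with the LED bare at crop (204,325). I locate the LED and continue to the holder.

Request:
apply_moves(series=[[[-1, -30, 0, 0, 1], [-2, -60, 0, 0, 1], [-3, -90, 0, 0, 1], [-4, -120, 0, 0, 1], [-5, -150, 0, 0, 1], [-5, -175, 0, 0, 1], [-5, -189, 1, 0, 1], [-5, -189, 2, 0, 1], [-5, -189, 2, 0, 1], [-5, -189, 2, 0, 1]]])

```text
t: 5.35
tool_pos: [559.1, 205.8, 229.8]
ee_rot: [-3.139, 0.049, 0.006]
contact_force: [1.3, -0.2, 0.4]
grip_width: 85.4
```

```bash
cat >> h.py <<'E'
def ray(c,u,v,z):
    d=np.array([(u-c["cx"])/c["fx"],(v-c["cy"])/c["fy"],1])@c["R"]; o=-c["R"].T@c["t"]
    return o+d*(z-o[2])/d[2]
def wcloud(r):
    s=r.read_state();c=r.camera("wrist");P,ok=cl(c);T=c["tool_from_camera"]
    Rm=Ro.from_rotvec(s["ee_rot"]).as_matrix()
    return (P@T[:3,:3].T+T[:3,3])@Rm.T+s["tool_pos"],ok,c,s
E
python3 - <<'E'
from h import *
from rig import r
c=np.load("top1.npz");print("LED",ray(c,361,211.25,87))
g=c["img"].astype(int);m=(g[...,1]>g[...,2]+25)&(g[...,1]>g[...,0]+15);v,u=np.nonzero(m&(np.indices(m.shape)[1]<375)&(np.indices(m.shape)[1]>345))
(q,s,a)=cv2.minAreaRect(np.stack([u,v],1).astype(np.float32));print(q,s,a,"pcb centre",ray(c,*q,84))
W,ok,c,s=wcloud(r);np.savez("w5.npz",**c)
cv2.imwrite("pics/w5.png",c["img"])
X,Y,Z=np.moveaxis(W,-1,0)
m=ok&(Z>85)&(Z<165)&(abs(Y-207)<40)&(X>480)&(X<620)
print("upper",m.sum(),box(W,m))
for a in range(512,590,8):
    k=m&(abs(X-a)<4)
    if k.sum()>10: print(a,k.sum(),np.percentile(Y[k],[2,98]).round(1),np.median(Z[k]).round(1))
plan([(559,207,124)],-1.8)
E
```

```text
LED [ 566.27893773 -174.68544726   87.        ]
(359.79412841796875, 209.17648315429688) (20.130456924438477, 16.492422103881836) 75.96376037597656 pcb centre [ 571.60452518 -172.24594166   84.        ]
upper 3110 (array([552.9, 205.5]), array([87.1, 31.3]), 0.78)
512 52 [199.9 216.6] 149.8
520 314 [198.9 217.8] 149.6
528 359 [198.6 217.7] 143.6
536 339 [198.2 217.7] 136.6
544 325 [197.8 216.8] 130.2
552 313 [197.4 216.7] 123.4
560 299 [197.9 216.7] 116.9
568 283 [197.6 216.6] 110.1
576 266 [197.2 215.6] 103.5
584 258 [196.9 215.6] 96.8
t 5.4 pos [559.2 205.5 229.9] yaw -1.8 tilt [-0.004  0.003 -1.   ] F [ 0.6 -0.3 -0.4] w 85.5 j [0.3  0.43 1.75 0.   0.96 1.9 ]
(559, 207, 124) -> [ 1.000e-01 -1.200e+00  1.059e+02]
spin -0.0
```

View pics/w5.png

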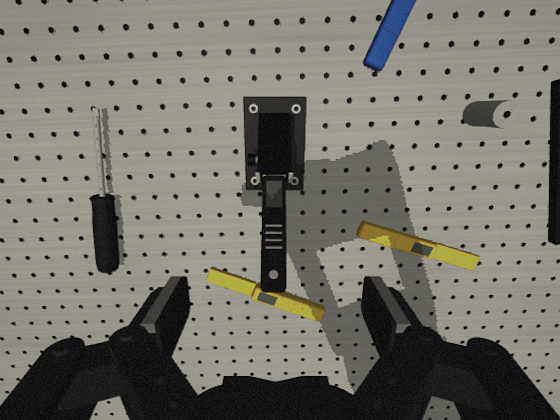

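The wand handle is at (273,240), centred between the jaws and aligned with them. I descend.

Request:
apply_moves(series=[[[0, -1.5, 15, 0, 1], [0, -1.5, 35, 0, 1], [0, -1.5, 55, 0, 1], [0, -1.5, 72, 0, 1], [0, -1.5, 86, 0, 1], [0, -1.5, 96, 0, 1], [0, -1.5, 103, 0, 1], [0, -1.5, 106, 0, 1], [0, -1.5, 106, 0, 1], [0, -1.5, 106, 0, 1]]])

```text
t: 6.23
tool_pos: [559.2, 207.2, 124.4]
ee_rot: [-3.138, 0.05, 0.005]
contact_force: [-0.3, -0.2, 0.3]
grip_width: 85.0
```

Request:
apply_moves(series=[[[0, 0, 0, 0, 0.3], [0, 0, 0, 0, 0], [0, 0, 0, 0, -0.3], [0, 0, 0, 0, -0.5], [0, 0, 0, 0, -0.7], [0, 0, 0, 0, -1], [0, 0, 0, 0, -1], [0, 0, 0, 0, -1], [0, 0, 0, 0, -1], [0, 0, 0, 0, -1]]], force=40)

```text
t: 7.07
tool_pos: [559.3, 207.3, 124.7]
ee_rot: [-3.138, 0.05, 0.005]
contact_force: [-0.7, 0.2, 6.4]
grip_width: 19.2
```

Run:
```python
from h import *
from rig import r
c=r.camera("scene");cv2.imwrite("pics/s6.png",cv2.resize(c["img"][130:290,300:460],None,fx=3.7,fy=3.7))
s=r.read_state();p=s["tool_pos"]
u=np.array([-np.cos(np.deg2rad(40)),np.sin(np.deg2rad(40))*0,np.sin(np.deg2rad(40))])
a=np.deg2rad(-1.8);u=np.array([-np.cos(.698)*np.cos(a),-np.cos(.698)*np.sin(a),np.sin(.698)])
plan([p+u*d for d in (10,40,70,90)],-1.8)
```

```text
t 7.12 pos [559.2 207.3 124.7] yaw -1.8 tilt [-0.003  0.003 -1.   ] F [-0.7 -0.5  4.4] w 19.1 j [0.3  0.57 1.83 0.01 0.74 1.9 ]
[551.59131383 207.54555148 131.09730231] -> [-7.7 -0.  -6.4]
[528.61878222 208.26749237 150.37790378] -> [-30.7  -0.1 -25.6]
[505.64625061 208.98943326 169.65850524] -> [-53.8  -0.1 -44.8]
[490.33122954 209.47072719 182.51223955] -> [-69.1  -0.1 -57.6]
spin -0.0
```

View pics/s6.png

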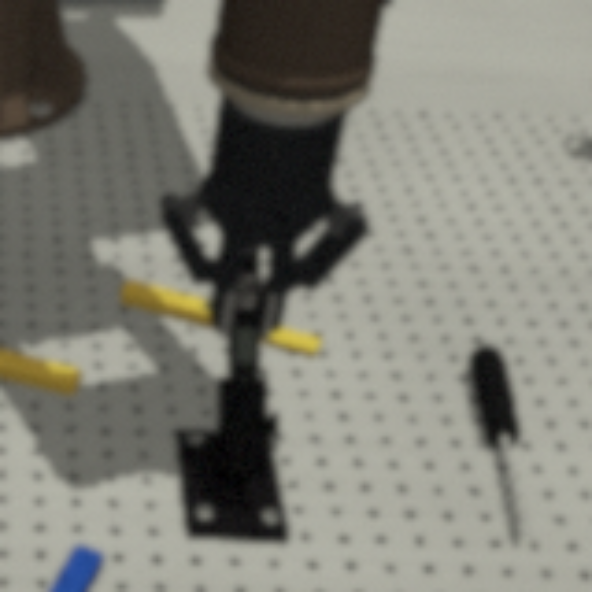

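Gripped (opening 19). I draw it straight up the slope.

Request:
apply_moves(series=[[[-3, 0, -2.5, 0, -1], [-6, 0, -5, 0, -1], [-10, 0, -8.4, 0, -1], [-15, 0, -12.6, 0, -1], [-20, 0, -16.8, 0, -1], [-25, 0, -21, 0, -1], [-30, 0, -25.1, 0, -1], [-35, 0, -29.3, 0, -1], [-40, 0, -33.5, 0, -1], [-45, 0, -37.7, 0, -1]]])

```text
t: 7.95
tool_pos: [513.8, 208.6, 163.0]
ee_rot: [-3.138, 0.05, 0.005]
contact_force: [-0.3, -0.2, 0.0]
grip_width: 19.3
```

Request:
apply_moves(series=[[[-5, 0, -4.2, 0, -1], [-10, 0, -8.4, 0, -1], [-15, 0, -12.6, 0, -1], [-20, 0, -16.8, 0, -1], [-24, 0, -24, 0, -1], [-26, 0, -36, 0, -1], [-26, 0, -50, 0, -1], [-26, 0, -64, 0, -1], [-26, 0, -70, 0, -1], [-26, 0, -70, 0, -1]]])

```text
t: 8.78
tool_pos: [488.7, 209.6, 234.6]
ee_rot: [-3.137, 0.05, 0.001]
contact_force: [-0.0, 0.1, -0.2]
grip_width: 19.2
```

Run:
```python
from h import *
from rig import r
c=r.camera("scene");cv2.imwrite("pics/s7.png",cv2.resize(c["img"][100:290,280:460],None,fx=3.1,fy=3.1))
W,ok,c,s=wcloud(r);np.savez("w7.npz",**c);cv2.imwrite("pics/w7.png",c["img"])
plan([])
```

```text
t 8.88 pos [487.9 209.2 232.9] yaw -1.8 tilt [-0.003  0.003 -1.   ] F [-0.1  0.1 -1.8] w 19.2 j [0.35 0.34 1.89 0.   0.91 1.95]
```

View pics/s7.png

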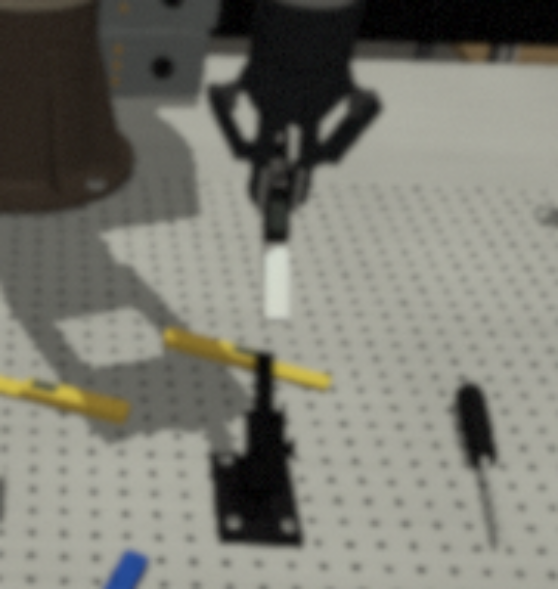

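View pics/w7.png

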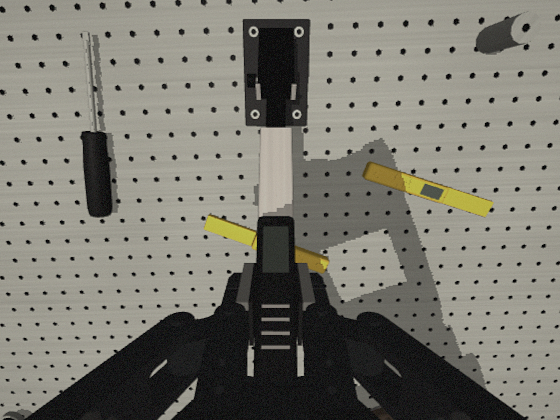

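Run:
```python
from h import *
c=np.load("top0.npz")
for n,p in dict(drvL=(128,247),drvR=(147,214),drvtip=(148,180),yelL=(177,255),yel2=(250,233),baseL=(203,180)).items(): print(n,ray(c,*p,10).round(0))
W,ok=cloud(c);X,Y,Z=np.moveaxis(W,-1,0)
m=ok&(Z>6)&(X>440)&(X<720)&(Y>245)&(Y<460)
k,l,s,_=cv2.connectedComponentsWithStats(m.astype(np.uint8))
for i in range(1,k):
    if s[i,4]>20: print(W[l==i].min(0).round(),W[l==i].max(0).round())
plan([(520,293,232),(520,293,150)])
```

```text
drvL [467. 432.  10.]
drvR [556. 385.  10.]
drvtip [649. 386.  10.]
yelL [448. 299.  10.]
yel2 [510. 106.  10.]
baseL [651. 236.  10.]
[465. 389.   6.] [651. 428.  30.]
[440. 271.   6.] [456. 299.  10.]
t 8.88 pos [487.9 209.2 232.9] yaw -1.8 tilt [-0.003  0.003 -1.   ] F [-0.1  0.1 -1.8] w 19.2 j [0.35 0.34 1.89 0.   0.91 1.95]
(520, 293, 232) -> [ 29.4 -84.8   1.1]
(520, 293, 150) -> [ 29.6 -84.5  83.1]
```

Request:
apply_moves(series=[[[0, -8, 0, 0, -1], [6, -22, 0, 0, -1], [18, -42, 0, 0, -1], [30, -62, 0, 0, -1], [42, -82, 8, 0, -1], [52, -98, 30, 0, -1], [54, -102, 60, 0, -1], [54, -102, 90, 0, -1], [54, -102, 115, 0, -1], [54, -102, 131, 0, -1]]])

```text
t: 9.72
tool_pos: [542.9, 309.8, 98.2]
ee_rot: [-3.14, 0.05, 0.011]
contact_force: [-1.7, -0.7, -0.5]
grip_width: 19.4
```

Request:
apply_moves(series=[[[0, 0, 6, 0, -1], [0, 0, 8, 0, -1], [0, 0, 8, 0, -1], [0, 0, 8, 0, -1], [0, 0, 8, 0, -1], [0, 0, 8, 0, -1], [0, 0, 8, 0, -1], [0, 0, 8, 0, -1], [0, 0, 8, 0, -1], [0, 0, 8, 0, -1]]], force=25)

```text
t: 10.55
tool_pos: [542.9, 309.8, 90.4]
ee_rot: [-3.14, 0.05, 0.01]
contact_force: [-0.3, -0.2, -0.8]
grip_width: 19.0
```

Run:
```python
from h import *
from rig import r
c=r.camera("scene");cv2.imwrite("pics/s8.png",cv2.resize(c["img"][130:290,320:480],None,fx=3.7,fy=3.7))
plan([])
```

```text
t 10.6 pos [542.9 309.8  90.3] yaw -1.8 tilt [-0.007  0.001 -1.   ] F [-0.  -0.3 -1. ] w 19.0 j [0.47 0.65 1.78 0.01 0.72 2.07]
```

View pics/s8.png

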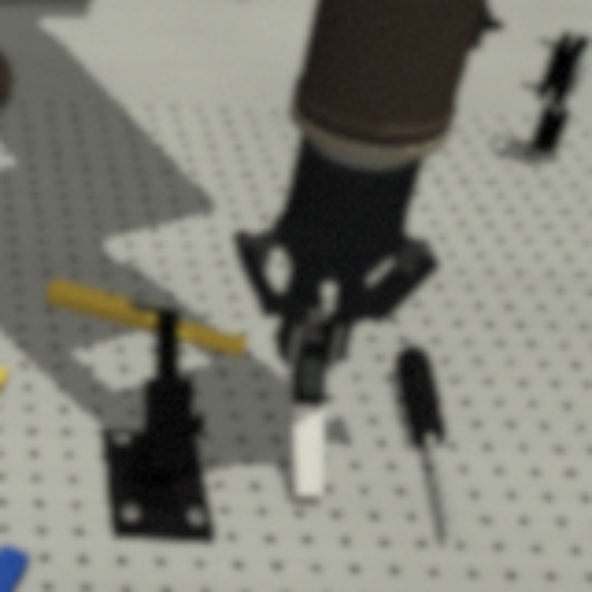

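The wand is clear of everything, with its tip (crop 308,495) just above the table. I press it down while backing off, in two stages.

Request:
apply_moves(series=[[[0, 0, 3, 0, -1], [-2, 0, 6, 0, -1], [-5, 0, 9.5, 0, -1], [-8, 0, 13, 0, -1], [-11, 0, 17, 0, -1], [-13, 0, 20.5, 0, -1], [-15.5, 0, 24, 0, -1], [-17.5, 0, 28, 0, -1], [-19.5, 0, 32, 0, -1], [-19.5, 0, 32, 0, -1]]])

```text
t: 11.43
tool_pos: [522.3, 310.3, 57.7]
ee_rot: [-3.141, 0.049, 0.012]
contact_force: [-2.5, -0.3, 4.1]
grip_width: 18.9
```

Run:
```python
from h import *
from rig import r
c=r.camera("scene");cv2.imwrite("pics/s9.png",cv2.resize(c["img"][130:290,320:480],None,fx=3.7,fy=3.7))
c=r.camera("wrist");cv2.imwrite("pics/w9.png",c["img"])
plan([])
```

```text
t 11.53 pos [522.9 310.4  58.2] yaw -1.8 tilt [-0.007  0.001 -1.   ] F [-0.6 -0.4  1.4] w 19.1 j [0.48 0.68 1.84 0.01 0.64 2.08]
```

View pics/s9.png

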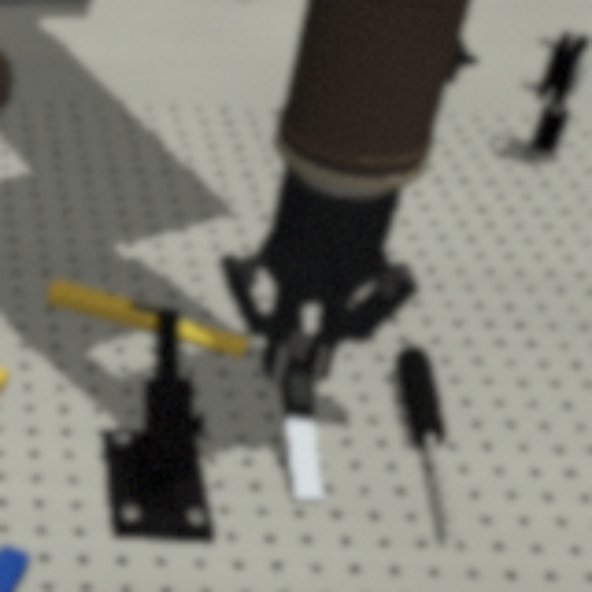

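View pics/w9.png

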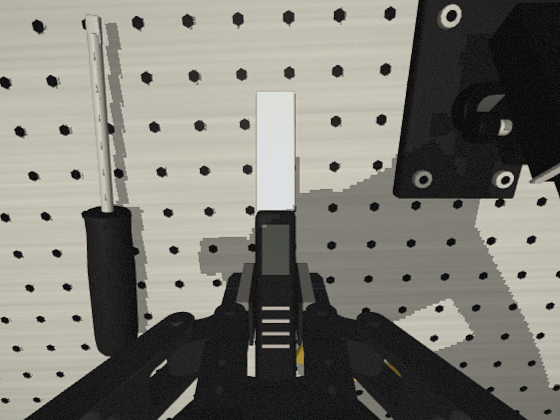

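Request:
apply_moves(series=[[[-1, 0, 4, 0, -1], [-3, 0, 8, 0, -1], [-4.5, 0, 12, 0, -1], [-5.5, 0, 16, 0, -1], [-6.5, 0, 19.5, 0, -1], [-7.5, 0, 23, 0, -1], [-8, 0, 26, 0, -1], [-8, 0, 28, 0, -1], [-8, 0, 29, 0, -1], [-8, 0, 29, 0, -1]]])

```text
t: 12.37
tool_pos: [514.5, 310.6, 29.0]
ee_rot: [-3.141, 0.05, 0.012]
contact_force: [-2.4, -0.3, 1.4]
grip_width: 19.3
```

```bash
cat >> h.py <<'E'
def wand(r,name):
    W,ok,c,s=wcloud(r);cv2.imwrite(f"pics/{name}.png",c["img"])
    T=(W-s["tool_pos"])@Ro.from_rotvec(s["ee_rot"]).as_matrix()  # tool coords
    x,y,z=np.moveaxis(T,-1,0)
    m=ok&(abs(y)<14)&(x>15)&(x<150)&(z>-10)&(z<110)
    hv=(c["img"].min(-1)>0)
    return T,W,m,c,s
E
python3 - <<'E'
from h import *
from rig import r
c=r.camera("scene");cv2.imwrite("pics/s10.png",cv2.resize(c["img"][130:290,320:480],None,fx=3.7,fy=3.7))
T,W,m,c,s=wand(r,"w10")
x,y,z=np.moveaxis(T,-1,0)
for a in range(10,116,6):
    k=m&(abs(x-a)<3)
    if k.sum(): print(a,np.percentile(y[k],[3,97]).round(1),np.median(z[k]).round(1),np.median(W[...,2][k]).round(1))
plan([])
E
```

```text
16 [-13.1  13.2] 7.4 21.6
22 [-13.   13.1] 7.6 21.4
28 [-13.3  13. ] 8.1 20.8
34 [-12.7  12.9] 8.6 20.3
40 [-12.7  12.7] 11.2 17.7
46 [-13.3  13.1] 17.4 11.4
52 [-13.1  13.3] 17.8 11.0
58 [-13.1  13.1] 18.2 10.5
64 [-13.  13.] 18.6 10.1
70 [-13.1  13.2] 19.0 9.7
76 [-13.2  13.1] 19.4 9.2
82 [-13.1  13. ] 19.8 8.8
88 [-13.3  13.1] 20.2 8.3
94 [-13.1  13.1] 20.6 7.8
100 [-13.   13.1] 21.0 7.4
106 [-13.2  13.3] 27.7 0.7
112 [-13.1  13.2] 27.6 0.7
t 12.47 pos [514.7 310.6  29.3] yaw -1.8 tilt [-0.007  0.001 -1.   ] F [-1.2 -0.7  1. ] w 19.0 j [0.49 0.71 1.86 0.01 0.57 2.09]
```

View pics/w10.png

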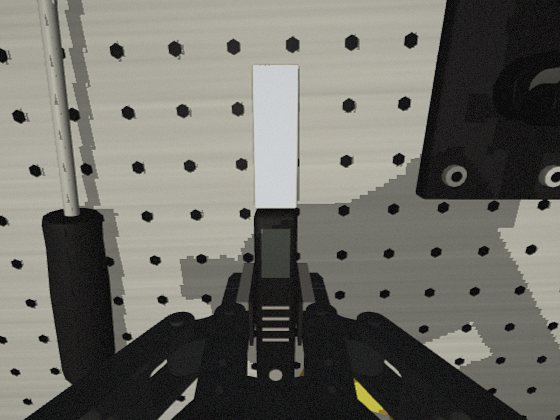

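View pics/s10.png

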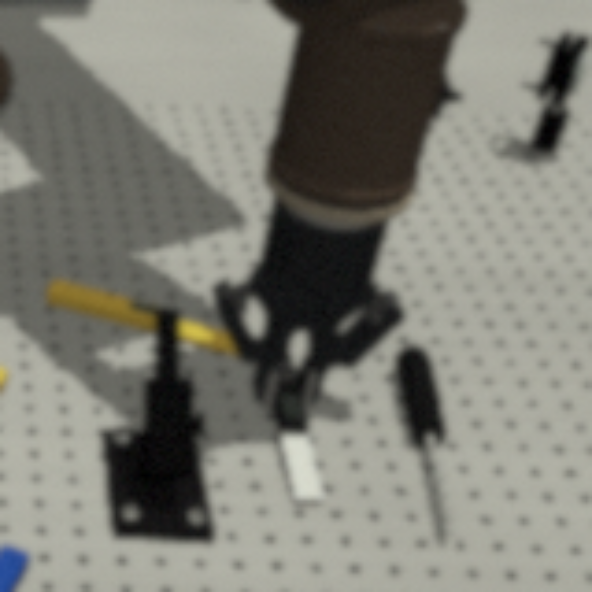

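Level to within about 0.07 rad, with the head end at tool x≈103 and y centred. I press a little further, firm up the grip and lift.

Request:
apply_moves(series=[[[0, 0, 1, 0, -1], [0, 0, 2, 0, -1], [0, 0, 2.8, 0, -1], [0, 0, 2.8, 0, -1], [0, 0, 2.8, 0, -1], [0, 0, 2.8, 0, -1], [0, 0, 2.8, 0, -1], [0, 0, 2.8, 0, -1], [0, 0, 2.8, 0, -1], [0, 0, 2.8, 0, -1]]])

```text
t: 13.3
tool_pos: [514.8, 310.7, 26.5]
ee_rot: [-3.14, 0.05, 0.011]
contact_force: [-1.3, -0.7, 2.4]
grip_width: 19.1
```

Request:
apply_moves(series=[[[0, 0, 2.8, 0, -1], [0, 0, 2.8, 0, -1], [0, 0, 0, 0, -1], [0, 0, -10, 0, -1], [0, 0, -30, 0, -1], [0, 0, -60, 0, -1], [0, 0, -95, 0, -1], [0, 0, -130, 0, -1], [0, 0, -160, 0, -1], [0, 0, -175, 0, -1]]], force=60)

```text
t: 14.13
tool_pos: [517.1, 311.0, 205.7]
ee_rot: [-3.138, 0.05, 0.006]
contact_force: [2.8, -0.1, -1.3]
grip_width: 18.6
```

Run:
```python
from h import *
from rig import r
T,W,m,c,s=wand(r,"w11")
x,y,z=np.moveaxis(T,-1,0)
m=m&(z<45)&(z>0)
for a in range(16,116,6):
    k=m&(abs(x-a)<3)
    if k.sum(): print(a,np.percentile(y[k],[2,98]).round(1),np.median(z[k]).round(1),np.median(W[...,2][k]).round(1))
print(x[m&(z>12)].max(), T[m&(z>12)].max(0))
k=m&(x>50)&(x<98);A=np.c_[x[k],y[k],np.ones(k.sum())];print(np.linalg.lstsq(A,W[...,2][k],rcond=None)[0])
plan([])
```

```text
16 [-9.3  9.6] 7.0 198.7
22 [-9.2  9.7] 7.2 198.3
28 [-9.5 10.1] 7.6 198.0
34 [-9.3  9.9] 8.0 197.6
40 [-8.9  9.5] 9.6 195.9
46 [-9.2  9.8] 16.5 189.0
52 [-9.4 10.1] 16.9 188.5
58 [-9.3 10. ] 17.2 188.3
64 [-9.1  9.8] 17.5 188.0
70 [-9.5  9.8] 17.8 187.6
76 [-9.2  9.9] 18.1 187.3
82 [-9.   9.9] 18.4 186.9
88 [-9.2  9.8] 18.8 186.6
94 [-9.3 10. ] 19.0 186.3
100 [-9.2  9.7] 19.3 186.0
106 [-8.2  8.8] 20.0 185.3
103.37209966109404 [103.37209966  10.32719926  21.45899753]
[-5.47404608e-02 -3.42839347e-03  1.91418410e+02]
t 14.18 pos [517.8 311.4 207.2] yaw -1.8 tilt [-0.002  0.004 -1.   ] F [1.7 1.3 2.5] w 18.7 j [0.49 0.47 1.76 0.01 0.92 2.09]
```

View pics/w11.png

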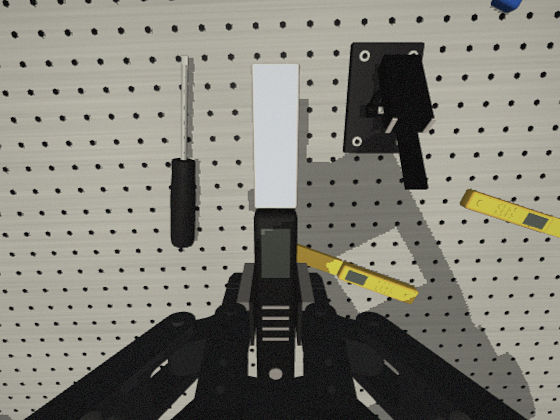

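Run:
```python
from h import *
plan([(430,-176.5,205)],-1.8)
```

```text
t 14.18 pos [517.8 311.4 207.2] yaw -1.8 tilt [-0.002  0.004 -1.   ] F [1.7 1.3 2.5] w 18.7 j [0.49 0.47 1.76 0.01 0.92 2.09]
(430, -176.5, 205) -> [-7.230e+01  4.905e+02  3.000e-01]
spin -0.0
```

Request:
apply_moves(series=[[[-2, 12, 0, 0, -1], [-6, 36, 0, 0, -1], [-10, 64, 0, 0, -1], [-14, 92, 0, 0, -1], [-18, 120, 0, 0, -1], [-22, 148, 0, 0, -1], [-26, 176, 0, 0, -1], [-30, 204, 0, 0, -1], [-34, 232, 0, 0, -1], [-38, 260, 0, 0, -1]]])

```text
t: 15.02
tool_pos: [470.0, 51.1, 205.5]
ee_rot: [-3.137, 0.05, 0.005]
contact_force: [0.3, 0.3, 0.5]
grip_width: 18.6
```

Run:
```python
from h import *
plan([(430,-176.5,205)],-1.8)
```

```text
t 15.02 pos [470.   51.1 205.5] yaw -1.8 tilt [-0.003  0.004 -1.   ] F [0.3 0.3 0.5] w 18.6 j [0.04 0.3  2.04 0.01 0.8  1.64]
(430, -176.5, 205) -> [-32.8 228.7  -0.3]
spin -0.0
```

Request:
apply_moves(series=[[[-4, 28, 0, 0, -1], [-8, 56, 0, 0, -1], [-12, 84, 0, 0, -1], [-16, 112, 0, 0, -1], [-20, 140, 0, 0, -1], [-24, 168, 0, 0, -1], [-28, 196, 0, 0, -1], [-31, 216, 0, 0, -1], [-33, 226, 0, 0, -1], [-33, 228.7, 0, 0, -1]]])

```text
t: 15.85
tool_pos: [428.7, -177.7, 204.1]
ee_rot: [-3.137, 0.053, 0.007]
contact_force: [1.0, -0.2, -0.9]
grip_width: 18.4
```

Request:
apply_moves(series=[[[0, 0, 0, 0, -1], [0, 0, 0, 0, -1], [0, 0, 0, 0, -1], [0, 0, 0, 0, -1], [0, 0, 0, 0, -1], [0, 0, 0, 0, -1], [0, 0, 0, 0, -1], [0, 0, 0, 0, -1], [0, 0, 0, 0, -1], [0, 0, 0, 0, -1]]])

```text
t: 16.68
tool_pos: [428.7, -177.7, 204.2]
ee_rot: [-3.137, 0.053, 0.007]
contact_force: [0.7, 0.9, -0.8]
grip_width: 18.6
```

Run:
```python
from h import *
from rig import r
T,W,m,c,s=wand(r,"w12");np.savez("w12.npz",**c,W=W,T=T)
c=r.camera("top");np.savez("t12.npz",**c)
a=cv2.resize(c["img"][160:260,320:400],None,fx=5,fy=5,interpolation=cv2.INTER_CUBIC);cv2.imwrite("pics/t12.png",a)
plan([])
```

```text
t 16.78 pos [ 428.7 -177.7  204.1] yaw -1.9 tilt [-0.004  0.004 -1.   ] F [-0.5  0.5 -0.9] w 18.6 j [-0.46  0.3   2.06  0.    0.79  1.14]
```

View pics/w12.png

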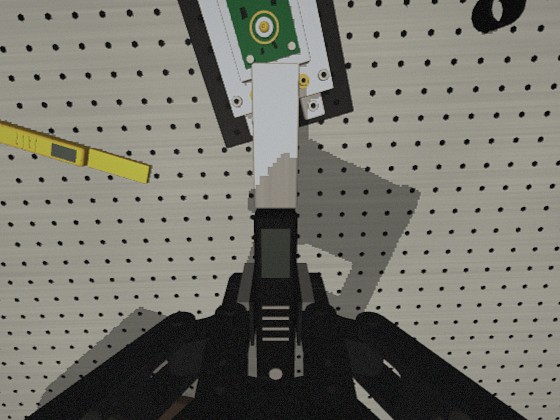

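View pics/t12.png

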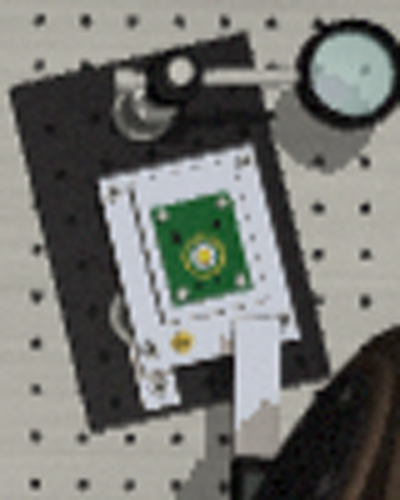

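Run:
```python
from h import *
from rig import r
c=np.load("w12.npz");T=c["tool_from_camera"]
def wr(u,v,zt,s):
    Rm=Ro.from_rotvec(s["ee_rot"]).as_matrix()
    d=Rm@T[:3,:3]@np.array([(u-c["cx"])/c["fx"],(v-c["cy"])/c["fy"],1]);o=Rm@T[:3,3]+s["tool_pos"]
    return o+d*(zt-o[2])/d[2]
s=r.read_state()
L=wr(264,27,87,s);print("LED wrist",L, "depth pt",c["W"][27,264])
t=np.load("t12.npz")
print("LED top",ray(t,320+204.5/5-.4,160+257/5-.4,87))
g=c["img"];gr=g.astype(int)
k=(gr.min(-1)>150);k[:, :240]=0;k[:,310:]=0
# tip edge of wand in the wrist view: corners (252,63),(299,63)
h=182
for p in [(252,63),(299,63)]: print("tip corner",wr(*p,186,s))
# top view tip edge
for p in [(236.5,319),(281,319)]: print("tip top",ray(t,320+p[0]/5-.4,160+p[1]/5-.4,183))
W=c["W"];Tt=c["T"];x,y,z=np.moveaxis(Tt,-1,0)
m=(abs(y)<9)&(x>50)&(x<98)&(z>5)&(z<40);A=np.c_[x[m],np.ones(m.sum())];print(np.linalg.lstsq(A,W[...,2][m],rcond=None)[0])
plan([])
```

```text
LED wrist [ 565.84962649 -174.60119349   87.        ] depth pt [ 565.58417241 -174.64272439   88.49514152]
LED top [ 566.8769542  -173.46142268   87.        ]
tip corner [ 531.72127284 -171.99230603  186.        ]
tip corner [ 531.05865442 -190.90954587  186.        ]
tip top [ 531.89398727 -170.70029871  183.        ]
tip top [ 532.20029452 -190.21334179  183.        ]
[-5.57613051e-02  1.89992407e+02]
t 16.78 pos [ 428.7 -177.7  204.1] yaw -1.9 tilt [-0.004  0.004 -1.   ] F [-0.5  0.5 -0.9] w 18.6 j [-0.46  0.3   2.06  0.    0.79  1.14]
```

Both views agree: the window must go about 48.6 mm in x, +6.4 mm in y and 65 mm down.

Request:
apply_moves(series=[[[6, -1, 0, 0, -1], [16, -3, 0, 0, -1], [28, -5, 0, 0, -1], [40, -7, 2, 0, -1], [48.4, -8, 10, 0, -1], [48.4, -8, 20, 0, -1], [48.4, -8, 30, 0, -1], [48.4, -8, 38, 0, -1], [48.4, -8, 42, 0, -1], [48.4, -8, 45, 0, -1]]])

```text
t: 17.62
tool_pos: [476.2, -171.0, 157.9]
ee_rot: [-3.136, 0.053, 0.01]
contact_force: [0.9, 0.8, -0.3]
grip_width: 18.6
```

Run:
```python
from h import *
plan([(477.3,-171.3,139)],-1.8)
```

```text
t 17.62 pos [ 476.2 -171.   157.9] yaw -1.9 tilt [-0.006  0.005 -1.   ] F [ 0.9  0.8 -0.3] w 18.6 j [-0.41  0.42  2.01  0.    0.72  1.2 ]
(477.3, -171.3, 139) -> [ 1.2  0.4 18.9]
spin -0.1
```

Request:
apply_moves(series=[[[1.2, 0.4, 4, 0, -1], [1.2, 0.4, 8, 0, -1], [1.2, 0.4, 12, 0, -1], [1.2, 0.4, 15, 0, -1], [1.2, 0.4, 17, 0, -1], [1.2, 0.4, 18.5, 0, -1], [1.2, 0.4, 19, 0, -1], [1.2, 0.4, 19, 0, -1], [1.2, 0.4, 19, 0, -1], [1.2, 0.4, 19, 0, -1]]])

```text
t: 18.45
tool_pos: [477.4, -171.4, 139.0]
ee_rot: [-3.136, 0.053, 0.009]
contact_force: [0.0, 0.5, -0.4]
grip_width: 18.2
```

Run:
```python
from h import *
from rig import r
T,W,m,c,s=wand(r,"w13")
x,y,z=np.moveaxis(T,-1,0);m=(abs(y)<9)&(x>50)&(x<98)&(z>5)&(z<40);A=np.c_[x[m],y[m],np.ones(m.sum())];q=np.linalg.lstsq(A,W[...,2][m],rcond=None)[0]
print(q,"window z",q@[89.5,0,1]-7)
t=r.camera("top");cv2.imwrite("pics/t13.png",cv2.resize(t["img"][150:260,300:420],None,fx=5,fy=5,interpolation=cv2.INTER_CUBIC))
sc=r.camera("scene");cv2.imwrite("pics/s13.png",cv2.resize(sc["img"][150:290,130:310],None,fx=4,fy=4,interpolation=cv2.INTER_CUBIC))
Wt,ok=cloud(t);X,Y,Z=np.moveaxis(Wt,-1,0)
m=ok&(Z>108)&(Z<135)&(Y>-205)&(Y<-150)&(X>505)&(X<600);print("head top cam",box(Wt,m),X[m].max())
m=ok&(Z>112)&(Z<126)&(X>600)&(X<700)&(Y<-195)&(Y>-300);b=np.array(box(Wt,m)[0])-[650,-152.7]
print("lens angle",np.deg2rad(np.rad2deg(np.arctan2(b[1],b[0]))%360-193.9))
plan([])
```

```text
[-5.50075762e-02 -5.18882053e-03  1.24695972e+02] window z 112.77279375007274
head top cam (array([ 558.4, -172.9]), array([19.7, 46.8]), 86.2) 581.6078754978419
lens angle 1.3929428359749496
t 18.6 pos [ 477.3 -171.4  139. ] yaw -1.9 tilt [-0.006  0.005 -1.   ] F [ 0.7 -0.2  0.1] w 18.6 j [-0.41  0.45  2.03  0.    0.67  1.2 ]
```

View pics/t13.png

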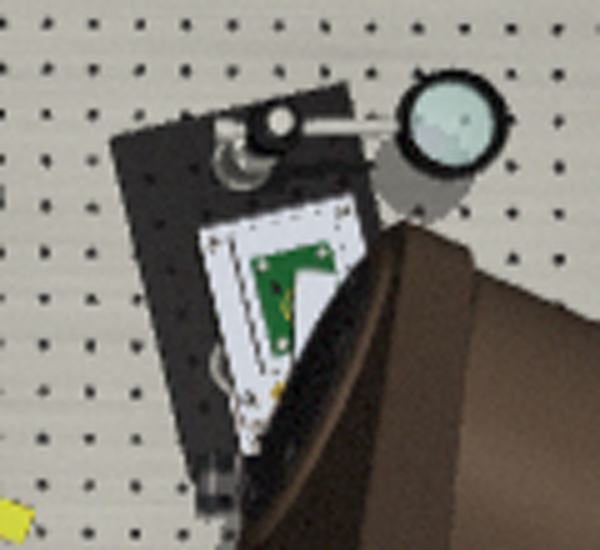

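View pics/s13.png

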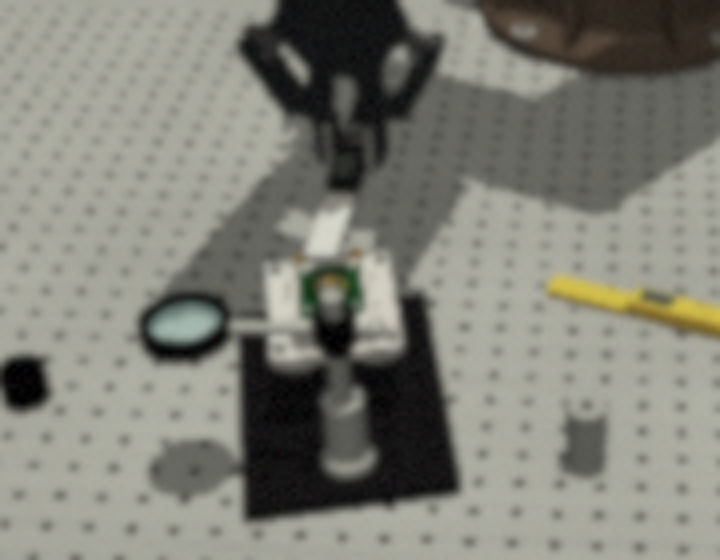

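View pics/w13.png

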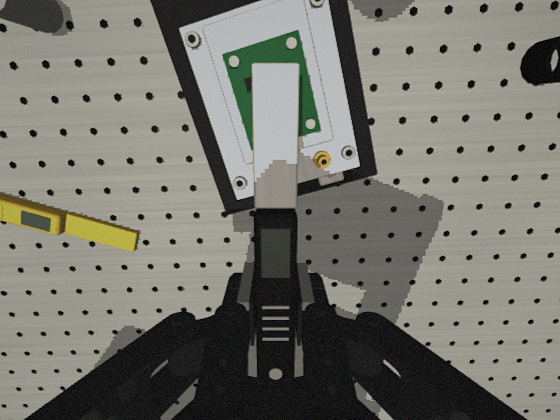

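The pictures show the head over the board: tip at X≈581, window centre about (567.5, -173.2, 112.8) against the LED at about (566.5, -174, 88). The lens is clear, with its arm at about 1.39 rad. I hand the job in.

```bash
python3 -c "
from rig import r
s=r.read_state();print(s['t'],s['joint_vel'].round(3),s['grip_width']);print(r.finish_job())"
```

```text
18.6 [ 0.001  0.002 -0.    -0.001 -0.001  0.002] 18.6034454098482
the job is handed in; nothing more can be done
None
```

I handed the job in at t ≈ 18.6 s, with the gripper still holding the light sensor over the bare LED. The rig gave no verdict.

**What I did:**
- I pushed the lens arm aside with the closed fingers, then drew the sensor straight up the slope out of its holder.
- The tool cannot tilt, so I levelled the sensor by pressing its tip on the empty table, which turned it in the grip.
- I then firmed the grip to 60 N and carried the sensor over the LED.

**Last checks, from the camera images:**

| Check | Measured | Required |
|---|---|---|
| Lens arm angle | about 1.39 rad | at least 0.9 rad |
| Window from LED, seen from above | about 1–2 mm | under 8 mm |
| Window above LED top | about 25 mm | 12–40 mm |
| Sensor tilt, tip slightly low | about 0.055 rad | under 0.17 rad |
| Sensor held still | joint speeds near zero, grip opening 18.6 mm | still, held by the fingers |

- **Disagreements:** the wrist and top views differed by about 1 mm on where the LED is. An early fit of the green board's centre was about 5 mm off because the arm hid part of it, so I did not use it.
- **Bystanders:** the pillar and lens tube looked undisturbed in the last pictures. The screwdriver also looked undisturbed when last in view, before the final carry. I did not measure any of the three again.

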